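# Hold a battery pack home against a sprung test contact

## Robot

A 6-joint arm with a two-finger parallel gripper is mounted at the origin on the work surface. World frame = base frame: x ahead of the robot, y to its left, z up, the work surface at z = 0. Lengths are in mm, angles in degrees, forces in N, time in s.
With the tool pointing down it reaches from about 275 to 875 mm from the base axis. Payload 12.5 kg.
Tool frame: the origin (TCP) lies where the fingers leave the gripper's body, on its centre line; the fingertips stand 73 mm ahead of it and the grasp point (between the pads) lies 54 mm ahead of it; z points along the fingers, y is the direction in which the jaws open and shut (so a half turn about z gives the same grasp; the last joint's range is limited). The gripper opens to 85 mm and grips with 20 to 120 N. Pads are 22 mm wide; open, the fingers measure 114 mm over their backs; the gripper's body (76 mm by 85 mm) begins 54 mm behind the grasp point. The pads swing forward as they close: fully open they stand 13 mm farther back than shut.
Start: joints at [58.407, 20.094, 94.641, -0, 65.266, -4.847], TCP at [247.485, 491.158, 303.89] pointing down, gripper open.
Joint ranges: [-157.81, 157.81], [-45, 120.19], [0.68, 151.7], [-89.99, 269.99], [4.06, 180], [-164.3, 164.3]. Speed limits (degrees/s): [127.2, 127.2, 159.86, 180, 180, 180].

## Interface

Orientations are given as a 3x3 rotation matrix whose columns are the frame's x, y, z axes.
In Python, from cell import status, imaging, order gives the robot as it stands. The module is installed in compiled form; this text tells all that it offers.
- The arm moves only by the shell command python3 -m crank 'ROWS' [FORCE]. ROWS is JSON, one flat list of numbers, 7 for each row, row after row: the shift along the tool's x, y, z in mm, then the turn, a rotation vector about the tool's x, y, z in degrees, then the opening in per cent of the stroke, from 0 (shut) to 100 (fully open). A call has 1 to 12 rows; each row is the pose to reach, as a shift and turn from the pose commanded when the call began, along the tool's axes at that moment; what a row does not reach only later rows make up. A row lasts 1/10 s, in which the tool goes at most 50 mm and 8.59 degrees, less where a joint would pass 70% of its speed; a pose out of reach is approached as far as the arm can. A call with a gripper value outside its range is refused whole. The fingers move at their own pace and stop on an object; FORCE is the grip in N (left out, the last holds). Time passes only in rows, so rows that repeat a pose let the fingers close. It gives the time, the measured TCP pose, the force and the opening at its end, in the units of the state.
- status.read_state(): the state, without advancing time (a new reading comes with each control period).
- imaging.get_image(name): name is "side" or "top" or "wrist"; returns (picture, depth): 400x640x3 uint8, red, green, blue; 400x640 float32, mm along the optical axis (not along the pixel's ray), 0 where there is no reading.
- imaging.camera_model(name): a dict with "K" (3x3 intrinsics, pixels), "distortion" ([k1, k2, p1, p2, k3] as OpenCV has them; the pictures are not rectified), "R" (3x3) and "t" (3): a world point X has camera coordinates R X + t. Camera axes: x right, y down, z forward; pixel columns grow to the right and rows downward; lengths in mm; the calibration is good to about 2 mm. A picture is of the moment at which its call begins: read the wrist's pose just before it. camera_model takes no time and is no camera call; for the wrist camera it gives the pose at the moment of the call.
- order.close_job(): hands the job in, once; it reports no verdict.
The state is a dict: "time": time; "q": joint angles; "dq": joint speeds; "tau": joint torques, N m; "tool_pos": TCP position; "ee_rot": TCP orientation; "force": force on the tool from outside, world axes, zero at the start; "ft_torque": the same for the moment, N m; "grip_width": finger opening in mm.
Only numpy, scipy, OpenCV 4.12 (cv2) and the standard library are available. Lean on these libraries where they do the work, as an engineer would, in place of code of your own. Each camera call takes 0.05 s, during which the arm holds its last target.

## Task

Pick up the rectangular battery pack gently (its thin case dents, so grip lightly), set it down flat in the channel of the test cradle with its contact end, the end with the lower step, towards the sprung plunger, and push it along the channel against the plunger until its end face is firmly against both steel stop posts, without ramming them. Nothing latches it: finish while the gripper is still holding it pressed home there, and leave the other things on the desk where they are.

Things in the scene. Friction and masses are not known exactly. Their poses are not given: they have to be found in the camera images.
- battery: loose rectangular battery pack, grey plastic, paper sleeve, five thin dark ribs on top; 70 long (x) x 30 wide (y) x 50 mm high (z), about 0.16 kg, upright on the desk. Origin: centre of its underside. +x points to its contact end: the last 14 mm are stepped down to 38 mm high, with two flat brass contacts on the end face. A 10 to 15 N grip is plenty; over 30 N a finger dents it: failure
- battery_contact (a point): middle of the battery's contact end face: 35 mm from the origin along the battery's +x, 25 mm above its underside
- cradle: test cradle fixed to the desk: aluminium base plate 80 mm wide, 12 mm thick, from x = -100 to +90 mm in its frame. Origin: at desk level on the channel's centre line, straight under the battery's origin when the battery is home; +x runs along the channel towards the plunger. The battery stands on the plate. Grey plunger housing at x = 43 to 75 mm, 42 mm wide, to 60 mm above the desk
- channel (a point): centre line of the channel on top of the plate, 12 mm above the desk, at x = -25 mm of the cradle: a battery set down with its origin here is 13 mm short of the plunger. Two low black rails flank it, 36 mm apart inside (3 mm free each side of the battery), each 8 mm thick and 8 mm high above the plate, x = -85 to +20 mm of the cradle; open above and at the -x end
- stop: hard stop: two steel posts either side of the plunger, each 10 mm wide (centres y = +-12.5 mm), 36 mm high above the plate, faces in the plane x = +35 mm of the cradle. Origin and axes are the cradle's. More than 40 N on them counts as ramming (failure)
- plunger (a joint): travel of the sprung brass-tipped plunger in m: 0 = out, grows as it is pushed along the cradle's +x; 0.012 when the battery's end face meets the stop posts. The spring pushes back with 3 N at 0 and about 6 N at 0.012, and drives the battery back out if it is let go
- plunger_tip (a point): centre of the plunger's round flat tip, 13 mm in diameter, 40 mm above the desk (28 mm above the plate); when out, at x = +23 mm in the cradle frame, 12 mm ahead of the stop faces
- round_cell: bystander: round cell standing upright, diameter 33, height 61 mm, origin at the centre of its underside
- small_battery: bystander: small dark block battery lying flat, 49 x 26 x 18 mm (no step), origin at the centre of its underside
- calculator: bystander: black pocket calculator lying flat, 135 x 72 x 14 mm, origin at the centre of its underside
- wrench: bystander: steel wrench lying flat, 190 mm long, along its x
- cup: bystander: cardboard cup, 76 mm across the rim, 85 mm high, origin at the centre of its underside
- screwdriver: bystander: screwdriver lying flat, 160 mm long, along its x
Mind the look-alikes: they are no part of the job. Of the things like the battery, leave any that is orange or red; of the rest the smaller one is meant.

How it is judged (in metres and radians):
On the way, in this order (a step that is already met when the one before it is completed fails the run):
1. the battery is picked up clear of the desk by the gripper (height (world z) of battery above 0.02 m and contact force between battery and the fingers above 1 N), for 0.2 s.
2. the battery stands in the channel, held against the sprung plunger and the stop posts (value of joint plunger above 0.0105 m and contact force between battery and stop above 1 N and z of battery in the frame of cradle below 0.017 m), for 0.3 s.
At the end, for the whole second after the job is handed in: Battery upright in the channel (0.1 rad, within 5 mm of the plate), contact end within 2.5 mm of the stop plane, plunger in by more than 10.5 mm, pressing the stop posts with more than 1 N, fingers still on it, all at rest through the last second (all of step 2 and contact force between the fingers and battery above 1 N and x of battery_contact in the frame of cradle above 0.0325 m and y of battery in the frame of cradle between -0.006 and 0.006 m and z of battery in the frame of cradle above 0.009 m and angle between the x axis of battery and the x axis of cradle, either way round below 0.1 rad and angle between battery's own z axis and vertical below 0.1 rad and linear speed of battery below 0.02 m/s); the arm keeps its last pose, push and grip.
It fails at once if the battery is squeezed hard enough to dent it (more than 30 N on a finger, 60 N over both) (contact force between the fingers and battery above 60 N).
It fails at once if the stop posts are rammed (more than 40 N) (contact force between battery and stop above 40 N).
It fails at once if a bystander is moved more than 30 mm (distance of any of round_cell, small_battery, calculator, wrench, cup, screwdriver from where it was at the start of the episode above 0.03 m).
It also fails if it takes over 42 s, if anything falls off the work surface, if the arm or the gripper's body presses on something with over 40 N, if the wrist force passes 120 N, or if a joint passes its speed limit or range.

## Working session

There is one attempt and no reset: what is moved stays moved. The work goes in short steps, Python scripts to look and compute and a shell command to move; the robot and the scene stay as the last step left them, time stands still between calls to the robot, and variables do not carry over. Pictures are saved under pics/ and viewed, and the job is handed in when it is done.

```bash
mkdir -p pics; ls
python3 - <<'E'
from cell import status, imaging
import cv2,numpy as np
print(status.read_state())
for n in("top","side","wrist"):
    m=imaging.camera_model(n)
    p,d=imaging.get_image(n)
    cv2.imwrite(f"pics/{n}0.png",p[:,:,::-1]); np.savez(f"pics/{n}0.npz",p=p,d=d,**{k:np.array(v) for k,v in m.items()})
    print(n,m)
E
```

```text
pics
{'time': 0.0, 'q': array([ 5.84076537e+01,  2.01236602e+01,  9.46790996e+01,  1.20814486e-03,
        6.52643302e+01, -4.84728462e+00]), 'dq': array([ 0.06663379, -0.06062958,  0.06789555,  0.01450869, -0.0866115 ,
       -0.0003686 ]), 'tau': array([ 7.09002816e-04, -5.06105053e+01, -2.91407651e+01, -7.57786597e-05,
        4.60406503e-03, -1.04211765e-06]), 'tool_pos': array([247.350689  , 490.95232588, 303.35058182]), 'ee_rot': array([[-8.93013721e-01,  4.50028996e-01, -6.29736853e-04],
       [ 4.50029421e-01,  8.93013183e-01, -9.87371684e-04],
       [ 1.18017424e-04, -1.16513657e-03, -9.99999314e-01]]), 'force': array([-0.07463146,  0.16280097,  1.0044452 ]), 'ft_torque': array([-0.00982518,  0.01352175,  0.03791866]), 'grip_width': 85.44607385517335}
top {'K': array([[407.29297189,   0.        , 322.32036727],
       [  0.        , 407.29297189, 199.62187257],
       [  0.        ,   0.        ,   1.        ]]), 'distortion': array([-0.06027674,  0.        ,  0.        ,  0.        ,  0.        ]), 'R': array([[ 0.02336754, -0.99965796,  0.01174409],
       [-0.99651396, 
[... 395 characters left out ...]
([[-0.99928466, -0.02811238, -0.02529548],
       [ 0.00484357,  0.56823276, -0.82285362],
       [ 0.03750609, -0.82238752, -0.56769011]]), 't': array([ 578.98564998,   21.61666061, 1003.68871696])}
wrist {'K': array([[276.54976616,   0.        , 318.92923158],
       [  0.        , 276.54976616, 201.94187908],
       [  0.        ,   0.        ,   1.        ]]), 'distortion': array([-0.02926995,  0.        ,  0.        ,  0.        ,  0.        ]), 'R': array([[ 4.49761822e-01,  8.93148419e-01, -4.51836358e-04],
       [ 8.60663943e-01, -4.33268341e-01,  2.67462375e-01],
       [ 2.38687831e-01, -1.20683244e-01, -9.63568199e-01]]), 't': array([-549.52120659,  -34.57362039,  378.42914307])}
```

View pics/top0.png

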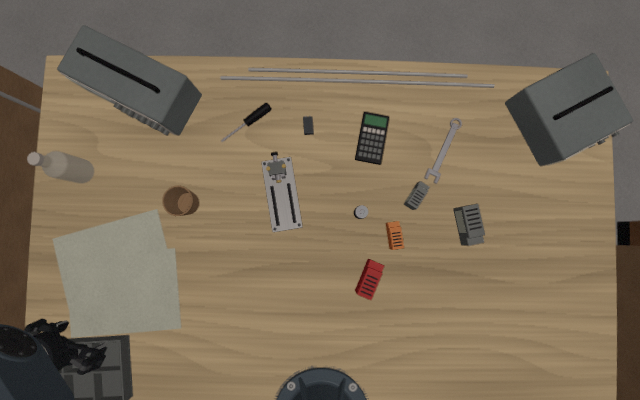

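View pics/side0.png

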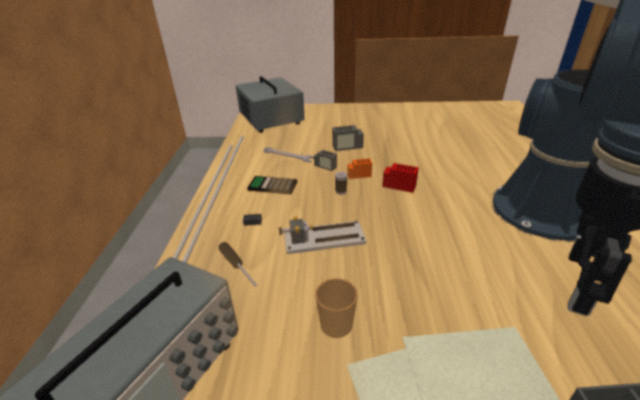

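View pics/wrist0.png

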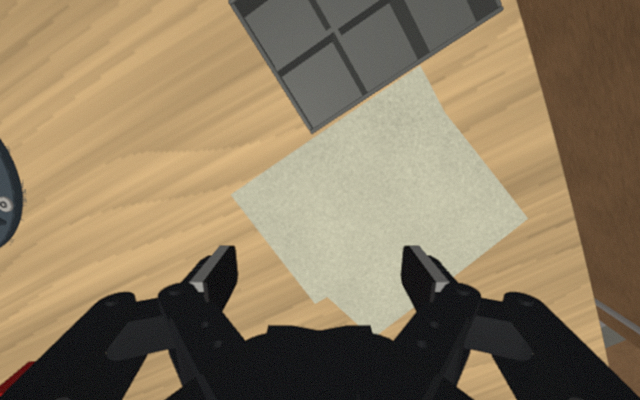

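The top view shows the small grey pack at about (417,195), just below the wrench's end. There is a larger grey one at (469,224), an orange one at (395,235) and a red one at (370,280). The cradle is at (282,195), with its plunger end at the top. I'll enlarge these.

```bash
cat > h.py <<'E'
import numpy as np,cv2
def ray(m,u,v):
    n=cv2.undistortPoints(np.array([[[u,v]]],float),m['K'],m['distortion'])[0,0]
    return np.array([n[0],n[1],1.])
def onz(m,u,v,z):
    r=m['R'].T@ray(m,u,v); c=-m['R'].T@m['t']
    return c+r*(z-c[2])/r[2]
def proj(m,X):
    X=np.atleast_2d(np.array(X,float))
    rv=cv2.Rodrigues(m['R'])[0]
    return cv2.projectPoints(X,rv,m['t'],m['K'],m['distortion'])[0][:,0]
def load(f):
    z=np.load(f); return {k:z[k] for k in z.files}
def cloud(m,u0,u1,v0,v1):
    vv,uu=np.mgrid[v0:v1,u0:u1]; d=m['d'][v0:v1,u0:u1].ravel()
    n=cv2.undistortPoints(np.stack([uu.ravel(),vv.ravel()],1)[:,None].astype(float),m['K'],m['distortion'])[:,0]
    P=np.c_[n,np.ones(len(n))]*d[:,None]
    return ((P-m['t'])@m['R']).reshape(v1-v0,u1-u0,3)
E
python3 - <<'E'
from h import *
m=load('pics/top0.npz'); p=m['p'][:,:,::-1]
a=cv2.resize(p[165:245,380:490],None,fx=7,fy=7,interpolation=cv2.INTER_CUBIC)
b=cv2.resize(p[145:240,245:320],None,fx=6,fy=6,interpolation=cv2.INTER_CUBIC)
cv2.imwrite('pics/a.png',a);cv2.imwrite('pics/b.png',b)
C=cloud(m,380,490,165,245)
for v in range(178-165,214-165,3): print(' '.join('%4.0f'%z for z in C[v,20:52,2]))
s=load('pics/side0.npz'); q=s['p'][:,:,::-1]
cv2.imwrite('pics/c.png',cv2.resize(q[110:260,250:430],None,fx=4,fy=4,interpolation=cv2.INTER_CUBIC))
E
```

```text
-4    0   -1    1    4   -0   -1   -1    1    1   -1   -2    1    1   -1   -0    2    1   -1    4   -0    0    3    2    3    8    3   -1    4    1    0    5
   0    2   -2   -1   -1    2    1    1    2    4    3    0    2   -0   -0    1    2    1   28   40   41   -3   -0    0    0    1    1   -3   -1    0    1   -1
  -1   -0    0   -0   -3    1   -0    1   -3    1    2    1    0    3   -2    0   10   25   41   35   39   38   41   35   35   38   -0   -0    1    2    1   -1
   2   -2    1   -1    2    1    0   -0    1    1    2    2    2    2   11   28   41   51   47   51   52   49   47   41   40   38   41   39   39    1    1    3
   3    2    0   -1   -0    1   -4    0    2    1   -1    1    7   22   42   47   51   54   52   49   52   51   50   47   53   56   53    3   -1    2    2    2
  -3    2    2    1   -2    1    1   -1    0    1    3   23   37   51   48   49   51   53   49   51   52   55   54   50   52   50   -1   -1    1   -1   -2    1
   1   -1    2   -1   -1    2   -0    2   -3   20   38   50   51   49   50   48   50   54   52   54   51   52   54   50   53    0    5    0    1    1    2    1
   2    2   -2    0    1   -0   -4   17   35   46   48   54   52   52   53   49   51   48   52   52   50   52   48   -0    2    1   -2    2    4   -3   -2    3
   3   -3   -0    3    6   19   32   44   51   53   51   50   53   51   53   52   51   53   50   52   52    1    3   -1    1    1   -0    2    3   -0    5   -3
   4    2    2    2    1    4   14   19   28   30   45   46   52   48   52   54   52   51   52    0    1    2    0   -2    3   -0    3    2   -2    1    3    5
   2    3   -2   -2    3   -1   -0    0    5    2    1   13   16   31   36   47   52   52    5   -1    2   -1    3    2   -3    2   -0    1   -1    2    2    1
  -2   -0    1    1    0    1    5    2   -2   -3    1    4    2    0   -1    1    3   -1    2   -1    1    1    3    2   -0   -2   -2   -2    3   -0   -2    1
```

View pics/a.png

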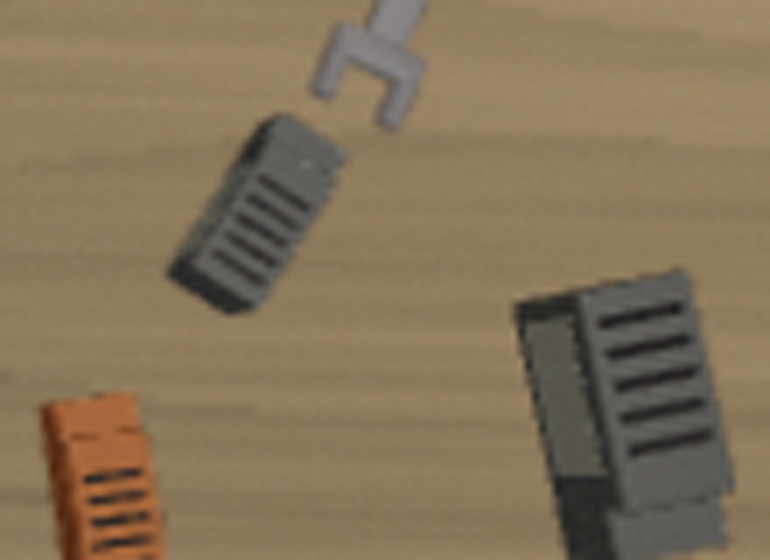

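View pics/b.png

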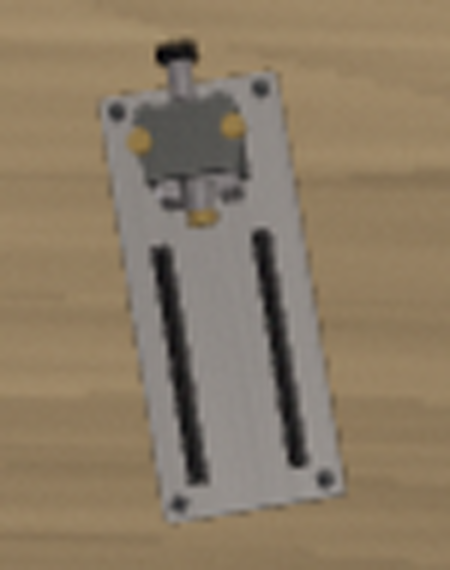

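View pics/c.png

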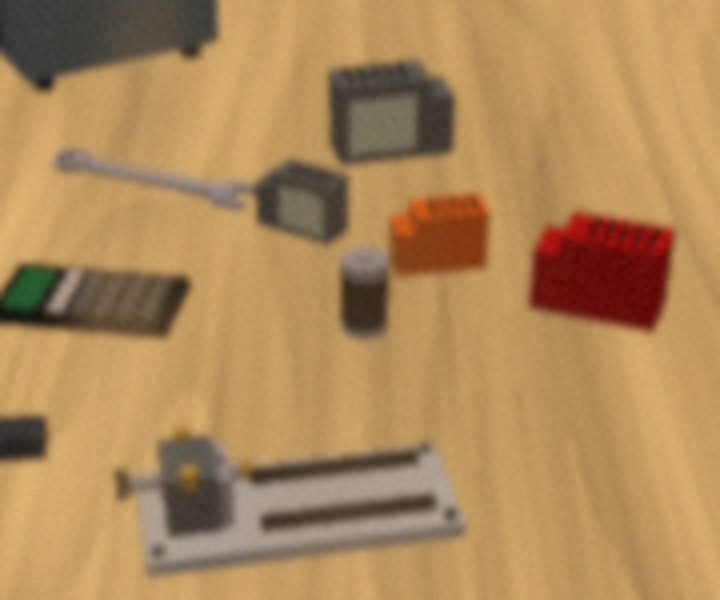

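Run:
```python
from h import *
m=load('pics/top0.npz')
def rect(P):
    c,s,a=cv2.minAreaRect(P[:,:2].astype(np.float32)); return np.round(c,1),np.round(s,1),round(a,1)
C=cloud(m,395,435,172,216).reshape(-1,3)
for lo,hi in((44,60),(33,60),(33,44)):
    P=C[(C[:,2]>lo)&(C[:,2]<hi)]; print(lo,hi,len(P),rect(P),P.mean(0))
# axis through contour of top region, PCA
P=C[(C[:,2]>45)]; w,V=np.linalg.eigh(np.cov(P[:,:2].T)); print(np.sqrt(w*12),V[:,1],np.degrees(np.arctan2(V[1,1],V[0,1])))
# hand pixels: top face step end z=38 : crop->px
f=lambda u,v:(380+(u+.5)/7-.5,165+(v+.5)/7-.5)
for u,v,z in((283,112,38),(346,155,38),(185,268,50),(245,302,50),(200,258,50)): print((u,v),onz(m,*f(u,v),z).round(1))
print('cradle')
g=lambda u,v:(245+(u+.5)/6-.5,145+(v+.5)/6-.5)
pts={n:onz(m,*g(*uv),z) for n,uv,z in [('TL',(100,102),12),('TR',(276,70),12),('BR',(345,492),12),('BL',(168,521),12),('sTL',(117,112),12),('sTR',(260,88),12),('sBR',(325,480),12),('sBL',(179,503),12),('tip',(203,217),40),('r1t',(161,245),20),('r1b',(198,485),20),('r2t',(262,231),20),('r2b',(297,466),20)]}
for k,v in pts.items(): print(k,v.round(1))
D=lambda a,b: (np.linalg.norm(pts[a]-pts[b]).round(1), np.degrees(np.arctan2(*(pts[a]-pts[b])[[1,0]])).round(2))
for a,b in(('TL','BL'),('TR','BR'),('TL','TR'),('BL','BR'),('r1t','r1b'),('r2t','r2b'),('sTL','sBL'),('sTR','sBR')): print(a,b,D(a,b))
C=cloud(m,245,320,145,240).reshape(-1,3); P=C[(C[:,2]>7)&(C[:,2]<16)]; print(rect(P),P.mean(0))
```

```text
44 60 250 (array([ 570. , -231.8]), array([28.6, 56. ]), 59.3) [ 569.26284736 -230.82784018   50.78706875]
33 60 320 (array([ 576. , -234.8]), array([30.2, 69.4]), 58.7) [ 574.18672092 -233.06874162   48.15171119]
33 44 70 (array([ 576.1, -234.9]), array([30.2, 69. ]), 58.7) [ 591.77198366 -241.07196105   38.73971991]
[ 40.5642534  138.71598529] [-0.41737764  0.90873313] 114.66913731759372
(283, 112) [ 612.4 -241.8   38. ]
(346, 155) [ 597.  -265.3   38. ]
(185, 268) [ 552.7 -203.    50. ]
(245, 302) [ 540.9 -225.1   50. ]
(200, 258) [ 556.5 -208.5   50. ]
cradle
TL [655.9 173.4  12. ]
TR [672.   96.2  12. ]
BR [487.   60.7  12. ]
BL [472.5 137.3  12. ]
sTL [651.6 165.7  12. ]
sTR [663.8 103.   12. ]
sBR [492.   69.5  12. ]
sBL [480.5 132.7  12. ]
tip [602.4 123.5  40. ]
r1t [592.2 143.4  20. ]
r1b [488.4 123.9  20. ]
r2t [599.4  99.6  20. ]
r2b [497.6  81.4  20. ]
TL BL (np.float64(186.8), np.float64(11.14))
TR BR (np.float64(188.4), np.float64(10.87))
TL TR (np.float64(78.8), np.float64(101.83))
BL BR (np.float64(77.9), np.float64(100.68))
r1t r1b (np.float64(105.6), np.float64(10.6))
r2t r2b (np.float64(103.4), np.float64(10.13))
sTL sBL (np.float64(174.3), np.float64(10.91))
sTR sBR (np.float64(175.0), np.float64(11.04))
(array([581.3, 133.2]), array([221.7, 141.5]), 0.9) [561.82168116 114.58531111  12.57872038]
```

Run:
```python
from h import *
from cell import status
s=status.read_state(); m=load('pics/wrist0.npz')
c=-m['R'].T@m['t']; R=s['ee_rot']
print('cam in tool',R.T@(c-s['tool_pos'])); print('cam axes in tool',(R.T@m['R'].T).round(3))
th=np.radians(148.5)
T=np.array([576,-234,304.]); d=T-s['tool_pos']; print(R.T@d, s['time'])
```

```text
cam in tool [ 68.02753358  -0.20753639 -70.15206115]
cam axes in tool [[ 0.    -0.964 -0.268]
 [ 1.     0.     0.   ]
 [-0.    -0.268  0.964]]
[-6.19710605e+02 -4.99583782e+02 -1.05606021e-01] 0.15
```

```bash
python3 -m crank '[-39,-31,0,0,0,1,100,-78,-62,0,0,0,2,100,-117,-94,0,0,0,3,100,-156,-125,0,0,0,4,100,-195,-156,0,0,0,4.8,100,-234,-187,0,0,0,4.8,100,-273,-219,0,0,0,4.8,100,-312,-250,0,0,0,4.8,100,-351,-281,0,0,0,4.8,100,-390,-312,0,0,0,4.8,100,-429,-344,0,0,0,4.8,100,-468,-375,0,0,0,4.8,100]' 20
python3 - <<'E'
from cell import status
import numpy as np
s=status.read_state();print(s['tool_pos'],s['ee_rot'].round(3),s['q'].round(1)); print(s['ee_rot'].T@(np.array([576,-234,304.])-s['tool_pos']))
E
```

```text
time: 1.35
tool_pos: [496.9, -56.3, 303.9]
ee_rot: [[-0.852, 0.523, 0.0], [0.523, 0.852, 0.0], [0.0, 0.0, -1.0]]
force: [0.9, 0.9, 0.0]
grip_width: 85.2
[496.90866756 -56.26003672 303.87785344] [[-0.852  0.523  0.   ]
 [ 0.523  0.852  0.   ]
 [ 0.     0.    -1.   ]] [-11.8  14.9 101.9   0.   63.2 -70.2]
[-1.60427978e+02 -1.10044509e+02 -1.35190085e-01]
```

```bash
python3 -m crank '[-40,-28,0,0,0,0,100,-80,-55,0,0,0,0,100,-120,-83,20,0,0,0,100,-160,-111,40,0,0,0,100,-160,-111,40,0,0,0,100]'
python3 - <<'E'
from h import *
from cell import status,imaging
s=status.read_state();print(s['tool_pos'],s['q'].round(1))
m=imaging.camera_model('wrist');p,d=imaging.get_image('wrist')
np.savez('pics/w1.npz',p=p,d=d,pos=s['tool_pos'],rot=s['ee_rot'],**{k:np.array(v) for k,v in m.items()});cv2.imwrite('pics/w1.png',p[:,:,::-1])
E
```

```text
time: 1.85
tool_pos: [574.9, -236.2, 260.6]
ee_rot: [[-0.851, 0.526, -0.003], [0.526, 0.851, 0.001], [0.003, -0.001, -1.0]]
force: [-1.6, 2.2, 0.1]
grip_width: 85.8
[ 574.8880006  -236.16271889  260.6079643 ] [-26.6  30.1  85.8  -0.   64.3 -84.9]
```

View pics/w1.png

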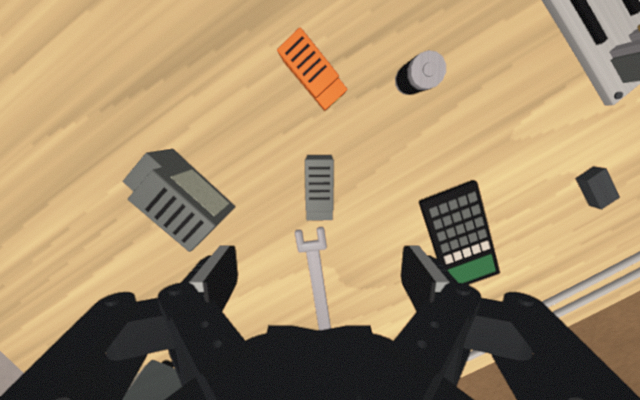

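Battery in the wrist view: centre (319,187), with the contact step at the lower end (y about 220) towards the wrench fork. The jaws are almost square to it.

Run:
```python
from h import *
m=load('pics/w1.npz'); p=m['p'][:,:,::-1]
cv2.imwrite('pics/w1c.png',cv2.resize(p[145:230,285:355],None,fx=7,fy=7,interpolation=cv2.INTER_CUBIC))
C=cloud(m,290,350,145,226).reshape(-1,3)
for lo,hi in((45,60),(30,60)):
    P=C[(C[:,2]>lo)&(C[:,2]<hi)]
    c,s,a=cv2.minAreaRect(P[:,:2].astype(np.float32)); print(len(P),np.round(c,1),np.round(s,1),round(a,2),P[:,2].mean())
    w,V=np.linalg.eigh(np.cov(P[:,:2].T)); print(P[:,:2].mean(0),np.sqrt(w*12),np.degrees(np.arctan2(V[1,1],V[0,1])))
```

```text
1514 [ 566.7 -232. ] [29.9 55.3] 57.97 50.04474050131833
[ 565.83411    -231.43105577] [29.75453522 56.05688647] 148.43423484662262
1784 [ 572.9 -235.7] [30.  69.5] 58.49 48.21348693783146
[ 569.85235037 -233.83220414] [29.7630655  69.81420114] 148.72400589413115
```

View pics/w1c.png

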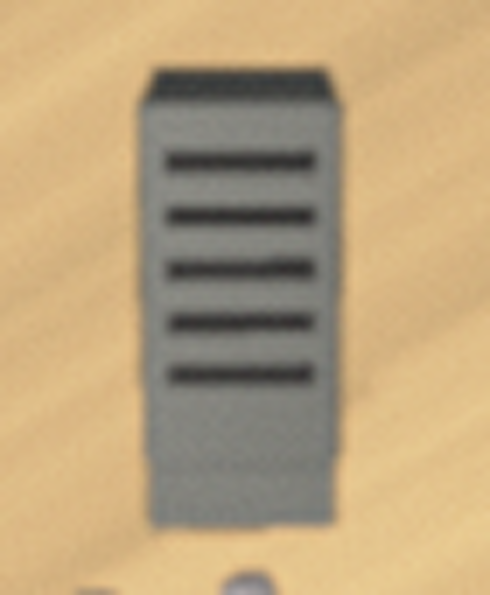

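```bash
python3 -m crank '[2,0,40,0,0,0,100,2,0,80,0,0,0,100,2,0,120,0,0,0,100,2,0,120,0,0,0,100,2,0,120,0,0,0,100]'
python3 - <<'E'
from h import *
from cell import status,imaging
s=status.read_state();print(s['tool_pos'],s['force'])
print(s['ee_rot'].T@(np.array([572.5,-235.5,84])-s['tool_pos']))
m=imaging.camera_model('wrist');p,d=imaging.get_image('wrist')
np.savez('pics/w2.npz',p=p,d=d,**{k:np.array(v) for k,v in m.items()});cv2.imwrite('pics/w2.png',p[:,:,::-1])
E
```

```text
time: 2.4
tool_pos: [573.4, -230.8, 145.1]
ee_rot: [[-0.853, 0.523, 0.0], [0.523, 0.853, 0.0], [-0.0, 0.0, -1.0]]
force: [0.0, -0.0, -0.2]
grip_width: 85.4
[ 573.4093738  -230.79187868  145.12196526] [ 0.00241898 -0.0406075  -0.22193414]
[-1.68412435 -4.49467793 61.12159684]
```

View pics/w2.png

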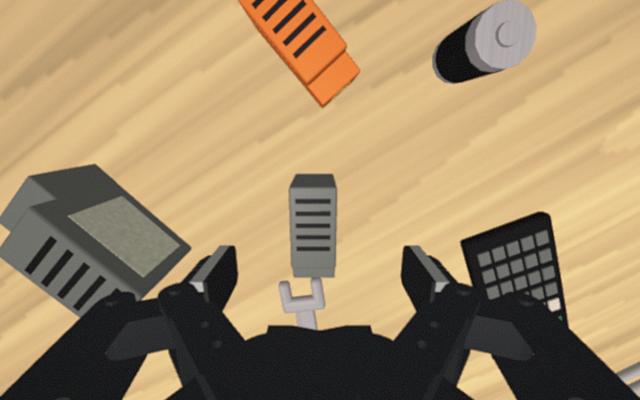

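Run:
```python
from h import *
from cell import status
s=status.read_state()
m=load('pics/w2.npz')
C=cloud(m,285,342,170,281).reshape(-1,3)
for lo,hi in((45,60),(30,60)):
    P=C[(C[:,2]>lo)&(C[:,2]<hi)]
    c,z,a=cv2.minAreaRect(P[:,:2].astype(np.float32)); print(len(P),np.round(c,1),np.round(z,1),round(a,2),P[:,2].mean())
c=np.array([*c,84]);print(s['ee_rot'].T@(c-s['tool_pos']))
L=(cloud(m,0,200,160,320).reshape(-1,3)-s['tool_pos'])@s['ee_rot']
L=L[(L[:,2]<140)&(L[:,2]>50)]; print('big in tool: ymax',np.percentile(L[:,1],[95,99,99.8])); 
t=L[L[:,1]>-75]; print(len(t), t.min(0) if len(t) else '', t.max(0) if len(t) else '')
```

```text
3867 [ 567.3 -232.2] [30.1 56. ] 58.5 50.066426925482446
4491 [ 573.7 -236.1] [30.1 71.1] 58.5 48.37071145860063
[-2.19587142 -4.32146892 62.21970186]
big in tool: ymax [-113.08229173 -108.65820643 -108.00155584]
0
```

```bash
python3 -m crank '[-2,-4,30,0,0,0,100,-2,-4,61,0,0,0,100,-2,-4,61,0,0,0,70,-2,-4,61,0,0,0,55,-2,-4,61,0,0,0,48,-2,-4,61,0,0,0,43,-2,-4,61,0,0,0,43]' 20
python3 - <<'E'
from h import *
from cell import status
s=status.read_state();print(s['tool_pos'],s['force'],s['grip_width'])
E
```

```text
time: 3.15
tool_pos: [573.2, -236.0, 84.1]
ee_rot: [[-0.852, 0.523, 0.001], [0.523, 0.852, -0.001], [-0.002, 0.0, -1.0]]
force: [0.8, 0.2, -0.2]
grip_width: 36.3
[ 573.16544471 -235.98186543   84.11833997] [ 0.77318024  0.23160482 -0.16668054] 36.34789089423035
```

```bash
python3 -m crank '[0,0,0,0,0,0,39,0,0,0,0,0,0,36,0,0,0,0,0,0,33,0,0,0,0,0,0,30,0,0,0,0,0,0,20,0,0,0,0,0,0,20]' 20
python3 - <<'E'
from h import *
from cell import status,imaging
s=status.read_state();print(s['tool_pos'],s['force'],s['grip_width'])
p,d=imaging.get_image('wrist');cv2.imwrite('pics/w3.png',p[:,:,::-1])
E
```

```text
time: 3.75
tool_pos: [573.0, -235.8, 83.2]
ee_rot: [[-0.852, 0.523, 0.001], [0.523, 0.852, -0.0], [-0.001, 0.0, -1.0]]
force: [-0.7, 2.2, 5.2]
grip_width: 29.9
[ 572.96256146 -235.81503297   83.23609496] [-0.65343742  2.16338118  5.21216278] 29.89635488961449
```

View pics/w3.png

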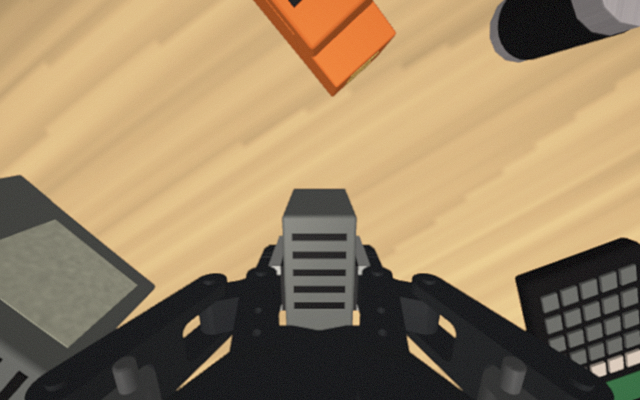

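```bash
python3 -m crank '[0,0,-10,0,0,0,20,0,0,-35,0,0,0,20,0,0,-70,0,0,0,20,0,0,-105,0,0,0,20,0,0,-105,0,0,0,20]'; python3 -m crank '[15,30,-10,0,0,-4,20,35,70,-15,0,0,-10,20,55,110,-20,0,0,-16,20,75,150,-25,0,0,-22,20,95,190,-30,0,0,-28,20,115,230,-35,0,0,-34,20,135,270,-40,0,0,-39,20,150,305,-40,0,0,-42,20,160,322,-40,0,0,-42.4,20,160,322,-40,0,0,-42.4,20,160,322,-40,0,0,-42.4,20]';  python3 - <<'E'
from h import *
from cell import status,imaging
s=status.read_state();print(s['tool_pos'],s['force'],s['grip_width'],s['q'].round(1))
m=imaging.camera_model('wrist');p,d=imaging.get_image('wrist')
np.savez('pics/w4.npz',p=p,d=d,**{k:np.array(v) for k,v in m.items()});cv2.imwrite('pics/w4.png',p[:,:,::-1])
E
```

```text
time: 4.3
tool_pos: [574.2, -236.6, 192.9]
ee_rot: [[-0.852, 0.523, 0.006], [0.523, 0.852, -0.003], [-0.007, 0.0, -1.0]]
force: [-0.3, -0.4, -2.1]
grip_width: 29.6
time: 5.4
tool_pos: [604.5, 122.1, 227.2]
ee_rot: [[-0.982, -0.189, -0.001], [-0.189, 0.982, -0.0], [0.001, -0.0, -1.0]]
force: [0.6, -1.0, -1.7]
grip_width: 29.6
[604.46358769 122.07932943 227.18985633] [ 0.57007815 -1.04855135 -1.67269483] 29.64620885212272 [  7.1  31.7  88.2  -0.   60.1 -93.8]
```

View pics/w4.png

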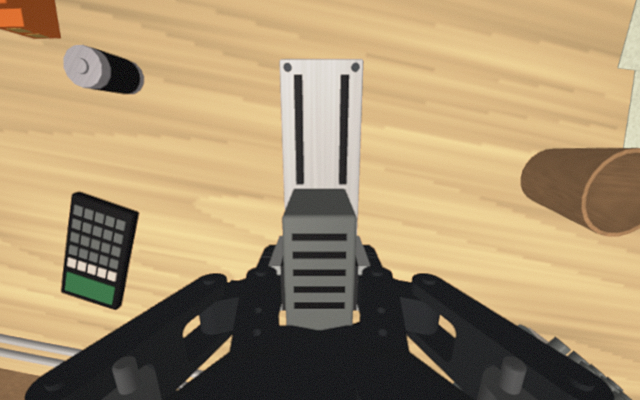

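The wrist view shows the plate's back corners at about (281,61) and (362,60), and the rail strips from (298,76) to (299,184) and (345,76) to (343,184). The battery is held straight. I'll measure from an enlargement.

Run:
```python
from h import *
m=load('pics/w4.npz'); p=m['p'][:,:,::-1]
cv2.imwrite('pics/w4c.png',cv2.resize(p[52:200,272:372],None,fx=6,fy=6,interpolation=cv2.INTER_CUBIC)[:600])
cv2.imwrite('pics/w4d.png',cv2.resize(p[130:240,272:372],None,fx=5.4,fy=5.4,interpolation=cv2.INTER_CUBIC))
```

```text
(no output)
```

View pics/w4c.png

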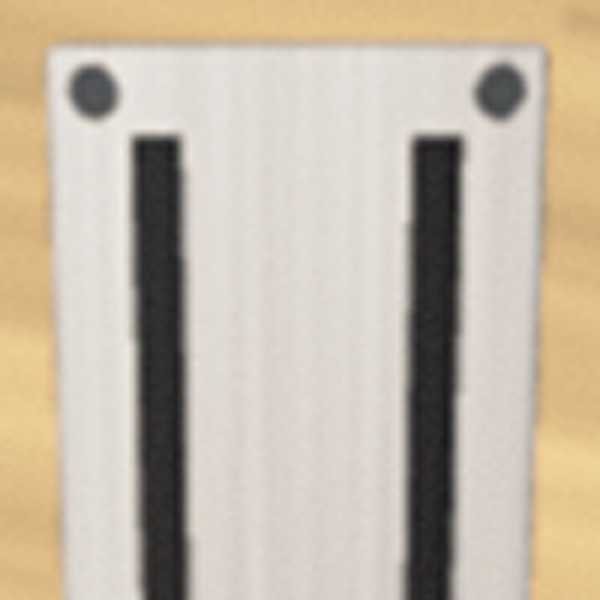

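View pics/w4d.png

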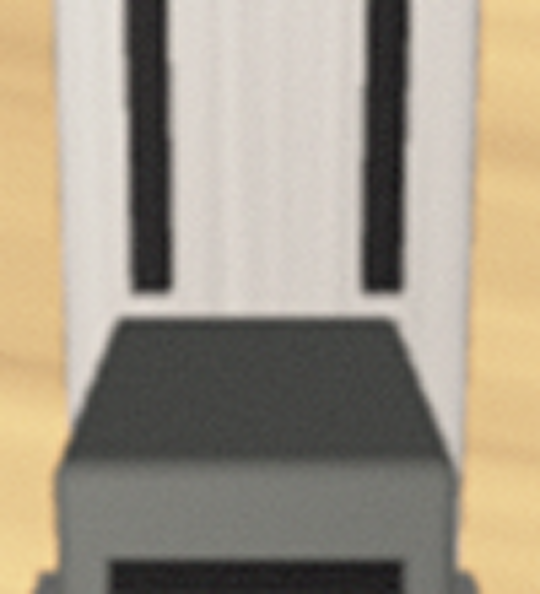

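```bash
cat > fit.py <<'E'
from h import *
from scipy.optimize import least_squares
from cell import status
m=load('pics/w4.npz')
c=lambda u,v:(272+(u+.5)/6-.5,52+(v+.5)/6-.5)
d=lambda u,v:(272+(u+.5)/5.4-.5,130+(v+.5)/5.4-.5)
O=[(c(47,45),-100,-40,12),(c(547,45),-100,40,12),(c(132,136),-85,-26,20),(c(182,136),-85,-18,20),(c(414,136),-85,18,20),(c(463,136),-85,26,20),
(d(132,293),20,-26,20),(d(171,293),20,-18,20),(d(363,293),20,18,20),(d(403,293),20,26,20)]
W=np.array([onz(m,*o[0],o[3]) for o in O]); L=np.array([o[1:] for o in O],float)
def tf(q,L=L): 
    s,k=np.sin(q[2]),np.cos(q[2]); return np.c_[q[0]+k*L[:,0]-s*L[:,1],q[1]+s*L[:,0]+k*L[:,1]]
r=least_squares(lambda q:(tf(q)-W[:,:2]).ravel(),[577,118,.19])
q=r.x; print(q[:2],np.degrees(q[2])); print(r.fun.reshape(-1,2).round(1).tolist())
E
python3 fit.py
python3 - <<'E'
from h import *
from cell import status
s=status.read_state(); print(s['tool_pos'],np.degrees(np.arctan2(s['ee_rot'][1,0],s['ee_rot'][0,0])))
m=load('pics/w4.npz')
C=(cloud(m,270,370,200,320).reshape(-1,3)-s['tool_pos'])@s['ee_rot']
P=C[(C[:,2]<60)&(C[:,2]>10)&(abs(C[:,1])<25)]
print(np.percentile(P[:,2],[5,50,95]),P.min(0),P.max(0))
T=P[abs(P[:,2]-np.median(P[:,2]))<3]; print(np.percentile(T[:,1],[1,99]),np.percentile(T[:,0],[0,1,99,100]))
E
```

```text
[574.87785155 118.76484329] 10.946941108577315
[[-0.5, -0.7], [-0.8, 0.5], [-0.3, -0.4], [-0.4, -0.2], [-0.4, -0.1], [-0.5, 0.3], [0.8, -0.2], [0.7, 0.4], [0.7, -0.0], [0.7, 0.4]]
[604.60098224 121.52506312 227.35050017] -169.17569587367063
[30.5346389  33.28656939 48.43937387] [-15.56964486 -24.47708948  10.46273793] [34.88331706 24.82666064 59.96435243]
[-15.9535753  17.1211873] [-15.56964486 -13.87997053  34.23115597  34.72184292]
```

```bash
python3 -m crank '[30,1.5,0,0,0,-0.1,20,60,3,10,0,0,-0.1,20,60,3,45,0,0,-0.1,20,60,3,80,0,0,-0.1,20,60,3,105,0,0,-0.1,20,60,3,115,0,0,-0.1,20,60,3,115,0,0,-0.1,20,60,3,115,0,0,-0.1,20]';  cat > look.py <<'E'
import sys
from h import *
from cell import status,imaging
s=status.read_state();print(s['tool_pos'],s['force'].round(2),s['grip_width'],np.degrees(np.arctan2(s['ee_rot'][1,0],s['ee_rot'][0,0])))
k=np.radians(10.95);a=s['tool_pos'][:2]-[574.9,118.8];print('tcp in cradle',a@[np.cos(k),np.sin(k)],a@[-np.sin(k),np.cos(k)])
for n in sys.argv[2:]:
    m=imaging.camera_model(n);p,d=imaging.get_image(n)
    np.savez(f'pics/{sys.argv[1]}{n}.npz',p=p,d=d,**{k:np.array(v) for k,v in m.items()});cv2.imwrite(f'pics/{sys.argv[1]}{n}.png',p[:,:,::-1])
E
python3 look.py h5 wrist side
python3 - <<'E'
import cv2
p=cv2.imread('pics/h5wrist.png');cv2.imwrite('pics/h5c.png',cv2.resize(p[90:330,230:410],None,fx=3,fy=2.5,interpolation=cv2.INTER_CUBIC))
p=cv2.imread('pics/h5side.png');cv2.imwrite('pics/h5s.png',cv2.resize(p[140:270,250:400],None,fx=4,fy=4,interpolation=cv2.INTER_CUBIC))
E
```

```text
time: 6.25
tool_pos: [546.0, 113.6, 113.9]
ee_rot: [[-0.982, -0.189, 0.001], [-0.189, 0.982, 0.0], [-0.001, -0.0, -1.0]]
force: [-0.1, 0.1, -1.7]
grip_width: 29.7
[545.96206324 113.58954344 113.91937698] [-0.15  0.06 -1.73] 29.72114962901399 -169.08547472384444
tcp in cradle -29.40081122252149 0.3812359448499957
```

View pics/h5c.png

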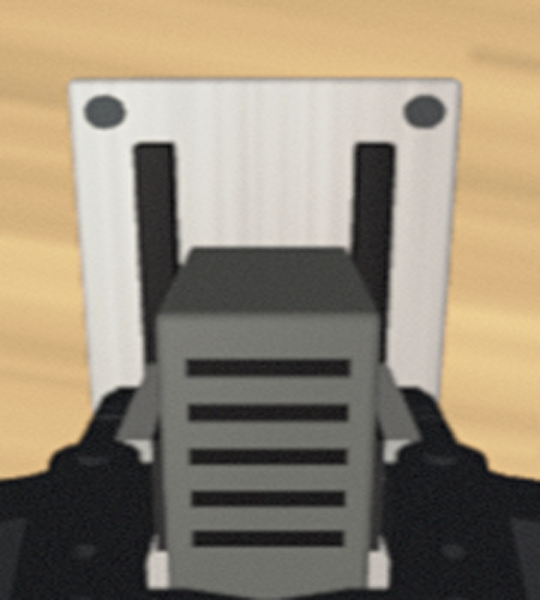

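View pics/h5s.png

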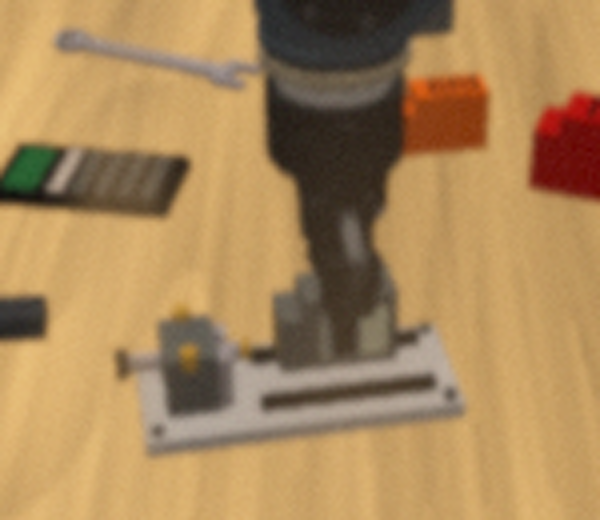

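```bash
python3 -m crank '[0,-0.5,6,0,0,0,20,0,-0.5,11,0,0,0,20,0,-0.5,15,0,0,0,20,0,-0.5,16.5,0,0,0,20,0,-0.5,17,0,0,0,20,0,-0.5,17,0,0,0,20]'; python3 look.py h6
```

```text
time: 6.95
tool_pos: [545.5, 113.5, 95.8]
ee_rot: [[-0.982, -0.19, -0.0], [-0.19, 0.982, -0.0], [0.0, -0.0, -1.0]]
force: [0.5, 0.7, -2.2]
grip_width: 30.0
[545.45571206 113.48989281  95.83905254] [ 0.52  0.72 -2.22] 29.984086821842435 -169.04417580682292
tcp in cradle -29.916872295714565 0.37958219036342017
```

```bash
python3 -m crank '[0,-0.4,0.5,0,0,0,20,0,-0.4,0.5,0,0,0,20]'; python3 -m crank '[0,0,0.4,0,0,0,20,0,0,0.4,0,0,0,20]';  python3 look.py h6 wrist side
python3 - <<'E'
import cv2
p=cv2.imread('pics/h6wrist.png');cv2.imwrite('pics/h6c.png',cv2.resize(p[90:330,230:410],None,fx=3,fy=2.5,interpolation=cv2.INTER_CUBIC))
p=cv2.imread('pics/h6side.png');cv2.imwrite('pics/h6s.png',cv2.resize(p[190:270,260:380],None,fx=6,fy=6,interpolation=cv2.INTER_CUBIC))
E
```

```text
time: 7.15
tool_pos: [545.6, 113.1, 95.5]
ee_rot: [[-0.982, -0.19, 0.0], [-0.19, 0.982, 0.0], [-0.0, -0.0, -1.0]]
force: [1.0, -0.5, -1.8]
grip_width: 29.9
time: 7.35
tool_pos: [545.6, 113.1, 95.2]
ee_rot: [[-0.982, -0.19, 0.0], [-0.19, 0.982, 0.0], [-0.0, -0.0, -1.0]]
force: [-2.0, -0.4, 1.9]
grip_width: 29.9
[545.58303419 113.08115401  95.22668852] [-2.02 -0.41  1.91] 29.867318163104862 -169.0467371219989
tcp in cradle -29.86950915256914 -0.0458999701631579
```

View pics/h6c.png

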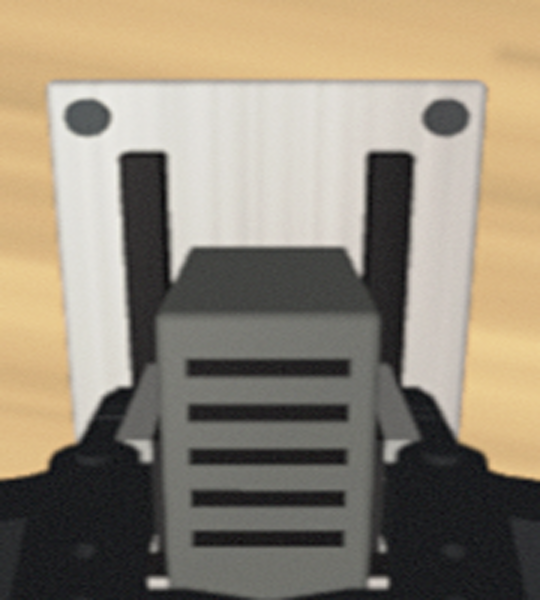

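View pics/h6s.png

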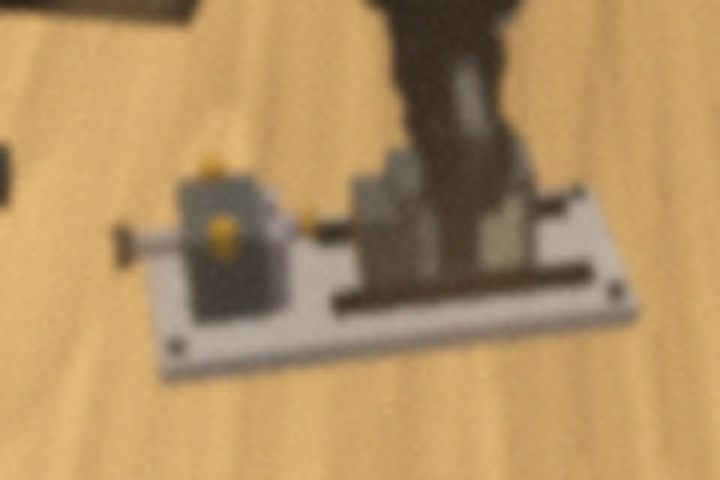

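```bash
python3 -m crank '[-3,0,0,0,0,0,20,-7,0,0,0,0,0,20,-11,0,0,0,0,0,20,-14,0,0,0,0,0,20,-16,0,0,0,0,0,20,-16,0,0,0,0,0,20]'; python3 look.py x; python3 -m crank '[-2,0,0,0,0,0,20,-4,0,0,0,0,0,20,-6,0,0,0,0,0,20,-8,0,0,0,0,0,20,-8,0,0,0,0,0,20]'; python3 look.py x
```

```text
time: 8.05
tool_pos: [561.5, 116.2, 95.2]
ee_rot: [[-0.982, -0.19, 0.0], [-0.19, 0.982, 0.0], [-0.0, -0.0, -1.0]]
force: [-1.6, -0.5, 5.0]
grip_width: 29.8
[561.46347982 116.18548752  95.22558739] [-1.6  -0.47  4.97] 29.756038740359962 -169.04390448517506
tcp in cradle -13.688518421774383 -0.014613098736414872
time: 8.55
tool_pos: [568.2, 117.5, 95.2]
ee_rot: [[-0.982, -0.19, -0.003], [-0.19, 0.982, -0.001], [0.003, 0.0, -1.0]]
force: [-10.6, -2.5, 12.2]
grip_width: 29.7
[568.19271583 117.50949607  95.22486373] [-10.57  -2.54  12.23] 29.673851085676255 -169.03616795790637
tcp in cradle -6.830300983434241 0.0070558539906403215
```

```bash
python3 -m crank '[-1,0,-0.3,0,0,0,20,-2,0,-0.3,0,0,0,20,-2,0,-0.3,0,0,0,20]'; python3 look.py p7 side wrist
python3 - <<'E'
import cv2
p=cv2.imread('pics/p7wrist.png');cv2.imwrite('pics/p7c.png',cv2.resize(p[90:330,230:410],None,fx=3,fy=2.5,interpolation=cv2.INTER_CUBIC))
p=cv2.imread('pics/p7side.png');cv2.imwrite('pics/p7s.png',cv2.resize(p[190:270,260:380],None,fx=6,fy=6,interpolation=cv2.INTER_CUBIC))
E
```

```text
time: 8.85
tool_pos: [569.9, 117.8, 95.3]
ee_rot: [[-0.982, -0.19, -0.003], [-0.19, 0.982, -0.001], [0.003, 0.0, -1.0]]
force: [-10.1, -2.1, 10.0]
grip_width: 29.8
[569.91617871 117.84968554  95.25833101] [-10.13  -2.13   9.96] 29.785474634587292 -169.04068414968643
tcp in cradle -5.073596868153749 0.013675885932255242
```

View pics/p7c.png

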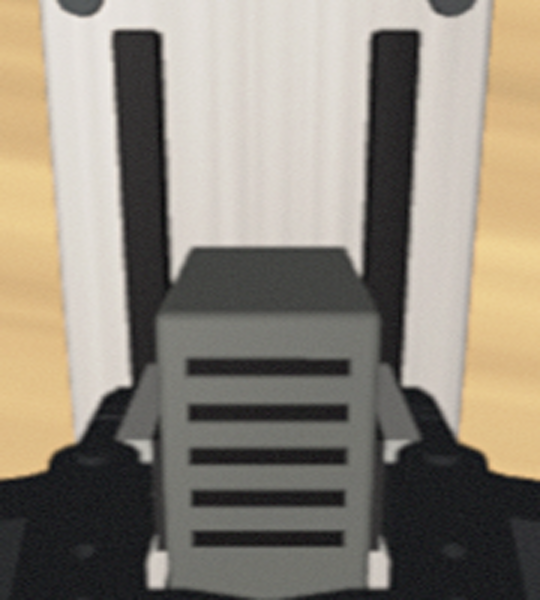

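View pics/p7s.png

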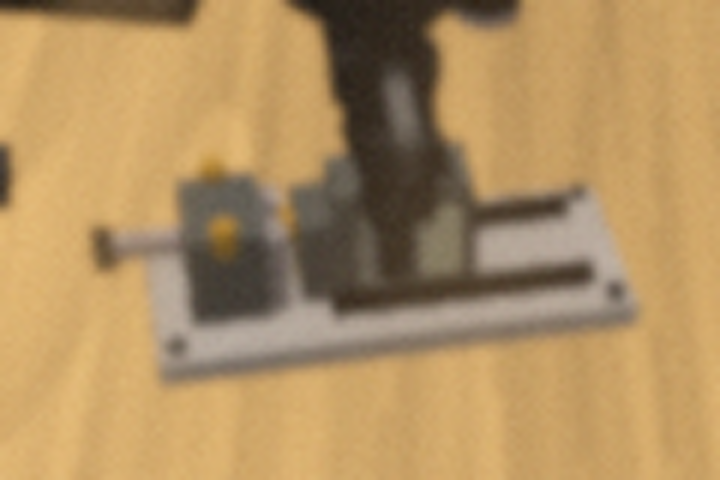

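The battery hasn't slipped in the jaws (same place in the image), and the plunger's rear knob is moving out. I'll go on in small steps and watch the force.

```bash
python3 -m crank '[-1,0,-0.2,0,0,0,20,-2,0,-0.2,0,0,0,20,-2,0,-0.2,0,0,0,20]'|grep -E 'pos|force'; python3 -m crank '[-1,0,0,0,0,0,20,-1,0,0,0,0,0,20]'|grep -E 'pos|force'; python3 look.py x
```

```text
tool_pos: [571.8, 118.2, 95.3]
force: [-9.4, -1.7, 8.6]
tool_pos: [572.7, 118.4, 95.3]
force: [-11.0, -2.6, 8.6]
[572.72230316 118.37251756  95.29067701] [-11.05  -2.6    8.63] 30.135524149544022 -169.03948382672044
tcp in cradle -2.21924948524399 -0.00604089766983409
```

```bash
python3 -m crank '[-0.5,0,0,0,0,0,20,-0.5,0,0,0,0,0,20]'|grep -E 'pos|force';python3 look.py x
```

```text
tool_pos: [573.1, 118.5, 95.3]
force: [-11.2, -1.8, 8.8]
[573.12543702 118.46977828  95.30126908] [-11.17  -1.76   8.84] 29.507645836637803 -169.03718984968927
tcp in cradle -1.8049804532443805 0.012872821564539732
```

```bash
for i in 1; do python3 -m crank '[-0.5,0,0,0,0,0,20,-0.5,0,0,0,0,0,20]'|grep -E 'pos|force'; done; python3 look.py x
```

```text
tool_pos: [573.6, 118.5, 95.3]
force: [-11.0, -3.2, 9.1]
[573.56799654 118.54984608  95.27990924] [-10.98  -3.19   9.05] 29.82206323406557 -169.04205370101602
tcp in cradle -1.3552694077988214 0.007417657751970778
```

```bash
python3 -m crank '[-0.5,0,0,0,0,0,20,-0.5,0,0,0,0,0,20]'|grep -E 'pos|force';python3 look.py x
```

```text
tool_pos: [574.0, 118.6, 95.3]
force: [-10.7, -3.0, 9.8]
[574.04195582 118.63088412  95.29054949] [-10.65  -2.96   9.81] 29.681041117240028 -169.03862622571836
tcp in cradle -0.8745459939145585 -0.00304938765378196
```

```bash
python3 -m crank '[-0.5,0,0,0,0,0,20,-0.5,0,0,0,0,0,20]'|grep -E 'pos|force';python3 look.py x
```

```text
tool_pos: [574.2, 118.6, 95.3]
force: [-14.3, -3.4, 11.6]
[574.19734542 118.64082027  95.30822364] [-14.33  -3.36  11.61] 29.571609064222773 -169.0401968261579
tcp in cradle -0.7200981253267927 -0.022810743881207192
```

```bash
python3 -m crank '[-0.4,0,0,0,0,0,20,-0.4,0,0,0,0,0,20]'|grep -E 'pos|force';python3 look.py x
```

```text
tool_pos: [574.2, 118.7, 95.3]
force: [-16.6, -3.5, 13.9]
[574.24375135 118.69031293  95.31256892] [-16.56  -3.47  13.88] 29.554480817701588 -169.03647397057662
tcp in cradle -0.665135850109384 0.016965897396444676
```

```bash
python3 -m crank '[-0.4,0,0,0,0,0,20,-0.4,0,0,0,0,0,20]'|grep -E 'pos|force';python3 look.py z8 side wrist;python3 - <<'E'
import cv2
p=cv2.imread('pics/z8wrist.png');cv2.imwrite('pics/z8c.png',cv2.resize(p[90:330,230:410],None,fx=3,fy=2.5,interpolation=cv2.INTER_CUBIC))
p=cv2.imread('pics/z8side.png');cv2.imwrite('pics/z8s.png',cv2.resize(p[190:270,260:380],None,fx=6,fy=6,interpolation=cv2.INTER_CUBIC))
E
```

```text
tool_pos: [574.4, 118.7, 95.3]
force: [-18.1, -3.4, 15.9]
[574.35357471 118.68975392  95.2868752 ] [-18.08  -3.42  15.93] 29.70451124778936 -169.03904818601762
tcp in cradle -0.5574181950659575 -0.004444127379380605
```

View pics/z8s.png

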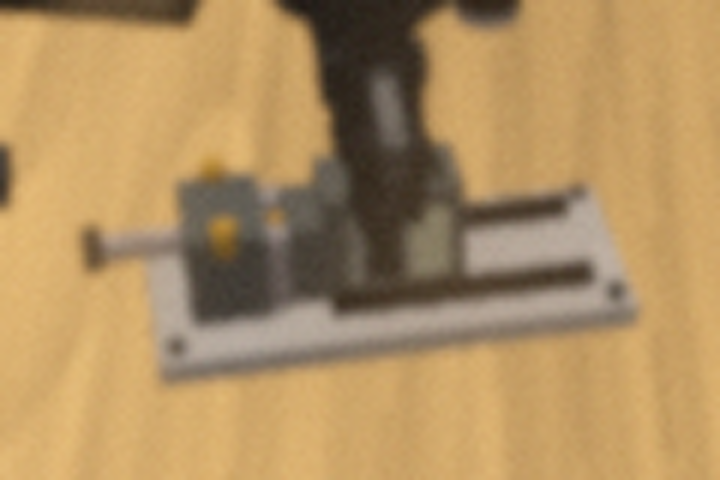

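View pics/z8c.png

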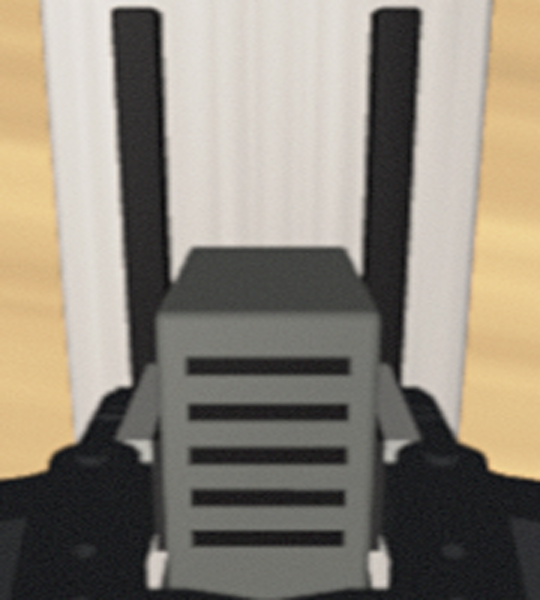

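The plunger knob has moved back about 5.3 px, which is roughly 12 mm. Forward travel has stopped while the force rises, so I'll hold and check that it is steady.

```bash
python3 -m crank '[-0.1,0,0,0,0,0,20,-0.1,0,0,0,0,0,20,-0.1,0,0,0,0,0,20,-0.1,0,0,0,0,0,20,-0.1,0,0,0,0,0,20,-0.1,0,0,0,0,0,20]'|grep -E 'pos|force';python3 look.py x
python3 -m crank '[0,0,0,0,0,0,20,0,0,0,0,0,0,20,0,0,0,0,0,0,20,0,0,0,0,0,0,20,0,0,0,0,0,0,20,0,0,0,0,0,0,20]'|grep -E 'pos|force';python3 look.py x
```

```text
tool_pos: [574.3, 118.7, 95.3]
force: [-19.3, -5.0, 15.4]
[574.3473316  118.71484909  95.25949562] [-19.26  -4.98  15.39] 29.861963400127696 -169.03587470930705
tcp in cradle -0.5587807540174754 0.02138003759369595
tool_pos: [574.4, 118.7, 95.3]
force: [-18.1, -4.4, 16.4]
[574.3603817  118.70609991  95.27246156] [-18.09  -4.42  16.42] 29.62096726507966 -169.03238576808366
tcp in cradle -0.5476301786981626 0.010311255871900672
```

Steady, so I'm handing in.

```bash
python3 -c "
from cell import order,status
print(order.close_job()); s=status.read_state(); print(s['time'],s['tool_pos'],s['force'])"
```

```text
the job is handed in; nothing more can be done
None
the job is handed in; nothing more can be done
```

I picked up the small grey battery pack with a 20 N grip, stood it in the cradle channel with its stepped end towards the plunger, and pushed it home in small steps. I handed the job in at about 10 s with the gripper still holding it there; no verdict is reported.

**At the stop posts:** Force along the channel rose from about 11 N to 18–20 N. The TCP moved on only about 0.3 mm over the last 1.4 mm commanded. I estimate about 7–8 N on the posts, under the 40 N limit.

**Plunger:** In the side view its knob moved about 5.3 px, roughly 12–13 mm. That is a coarse reading, but it fits full travel.

**Holding still:** Position and force stayed steady for over a second (finger opening about 29.7 mm). The battery was centred between the rails and had not slipped in the jaws.

**Not matching or not checked:**
- The TCP stopped about 0.5 mm short of the cradle origin I measured. The top and wrist cameras also differed by about 2 mm on that origin. Both are within the calibration error.
- About 16 N of vertical force remained, from the battery being pressed lightly onto the plate.
- I could not see directly whether the end face touches both posts; I inferred it from the force and alignment.
- I did not measure the other objects again at the end. My moves stayed clear of them.

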